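# Cull the broken sole patterns from the rack

## Task

Two of the five green sole patterns standing in the blue slotted rack are broken: one has lost its round toe, the other a whole upper corner. Slide each broken one up out of its slot and stand it on its flat bottom edge in the plywood crate, one to a compartment, lowering it right down to the crate's floor before you let go (it may then lean on a wall). Leave the three whole patterns in their slots and do not knock any of the other things on the bench about.

Things in the scene. Friction and masses are not known exactly. Their poses are not given: they have to be found in the camera images.
- rack: Blue steel rack, fixed, 104 (x) x 222 (y) mm, fins up to 65 mm high. Five slots in a row along its y, centred at y = -96, -48, 0, 48, 96 mm; each 86 long (x), 11.5 mm wide, floor 12 mm above the table. A pattern stands in every slot, in any order, faces 40 mm apart: open the gripper only part way between them. Origin: centre of the underside.
- snapped: Broken pattern whose round toe has snapped off: green plastic, 80 wide x 8 mm thick, ends at a jagged, nearly level break with a raw yellow edge, 88 to 104 mm above its bottom edge (104 in the middle 44 mm). 0.07 to 0.14 kg. Origin at the centre of its flat bottom edge; x along its width, y through its thickness, z up.
- snapped_grip (a point): A good grip point on the snapped pattern, mid thickness: 90 mm above its bottom edge, in the middle of its width; pinch across the 8 mm thickness (y).
- bitten: Broken pattern with one whole upper corner gone: green plastic, 80 wide x 8 mm thick, full width only up to 62 mm; above that only the half with x from -40 to 2 mm remains, up to the quarter-round top at 135 mm; raw yellow break edges. 0.07 to 0.14 kg. Origin at the centre of its flat bottom edge; x along its width, y through its thickness, z up.
- bitten_grip (a point): A good grip point on the remaining half of the bitten pattern, mid thickness: 105 mm above its bottom edge, 20 mm off its middle (x = -20 mm); pinch across the 8 mm thickness (y).
- crate: Plywood repair crate, fixed, 110 (x) x 100 (y) x 70 mm high outside, open on top, walls and floor 5 mm, split by one wall along its x into two compartments, each 100 (x) x 42.5 (y) x 65 mm deep. Origin: centre of the underside. A pattern left loose in a compartment may lean over either wall, also across the other compartment.
- comp0 (a point): Centre of the floor of one crate compartment (crate y = -23.75 mm), 5 mm above the table; axes as the crate's.
- comp1 (a point): Centre of the floor of the other crate compartment (crate y = +23.75 mm), 5 mm above the table; axes as the crate's.
- sound_a: Sound pattern, whole: stands in a slot of the rack, 80 wide x 8 thick x 135 mm tall, straight sides to 95 mm, then a full half-round top of 40 mm radius. Green plastic. Origin at the centre of its flat bottom edge; x along its width, y through its thickness, z up. Stays where it is.
- sound_b: Another sound pattern, whole: stands in a slot of the rack, 80 wide x 8 thick x 135 mm tall, straight sides to 95 mm, then a full half-round top of 40 mm radius. Green plastic. Origin at the centre of its flat bottom edge; x along its width, y through its thickness, z up. Stays where it is.
- sound_c: A third sound pattern, whole: stands in a slot of the rack, 80 wide x 8 thick x 135 mm tall, straight sides to 95 mm, then a full half-round top of 40 mm radius. Green plastic. Origin at the centre of its flat bottom edge; x along its width, y through its thickness, z up. Stays where it is.
- glue_can: Upright can, 64 mm across, 140 mm high, yellow label; stands between rack and crate. Origin: centre of the underside. Bystander.
- last_left: Green shoe last in a black shoe, 190 x 64 mm, 76 mm high, on the left. Origin: centre of the underside. Bystander.
- last_right: Green shoe last in a black shoe, 190 x 64 mm, 76 mm high, on the right. Origin: centre of the underside. Bystander.
- hammer: Hammer, 240 mm long, lying beyond the rack and crate. Bystander.
- polish_jar: Squat jar, 70 mm across and high, red label, near the robot's base. Origin: centre of the underside. Bystander.
- heel_block: Black rubber block, 70 x 60 x 45 mm, at the far left. Bystander.
- brush: Brush, 180 mm long, lying at the far right. Bystander.
Not all that is in view belongs to the job. Leave any purple or white look-alike of the snapped alone.

How it is judged:
By the outcome, as a careful person would: the job done as asked, in the order asked, and still so for the second after the job is handed in, with the robot touching nothing.
It also fails if it takes over 72 s, if anything falls off the work surface, if the arm or the gripper's body presses on something with over 40 N, if the wrist force passes 120 N, or if a joint passes its speed limit or range.

## Robot

A 6-joint arm with a two-finger parallel gripper is mounted at the origin on the work surface. World frame = base frame: x ahead of the robot, y to its left, z up, the work surface at z = 0. Lengths are in mm, angles in rad, forces in N, time in s.
With the tool pointing down it reaches from about 275 to 975 mm from the base axis. Payload 8.4 kg.
Tool frame: the origin (TCP) lies at the very end of the fingers, on their centre line; the grasp point (between the pads) lies 19 mm behind it (env.grip_depth is the distance from the TCP to the grasp point, in mm); x points along the fingers, y is the direction in which the jaws open and shut, and the axes are right-handed (so a half turn about x gives the same grasp; the last joint's range is limited). The gripper opens to 92 mm and grips with 3 to 60 N. Pads are 20 mm wide; open, the fingers measure 128 mm over their backs; the gripper's body (75 mm by 189 mm) begins 69 mm behind the grasp point.
Start: joints at [-0.002, 0.353, 1.633, -0, 1.155, -0.002], TCP at [625.002, -0, 214.583] pointing down, gripper open.
Joint ranges: [-2.63, 2.63], [-0.92, 2.1], [0.06, 2.66], [-1.3, 4.44], [0, 2.69], [-3.02, 3.02]. Speed limits (rad/s): [2.22, 2.22, 2.79, 3.14, 3.14, 3.14].

## Interface

Orientations are given as a rotation vector (axis times angle).
In Python, from cell import telemetry, viewer, env gives the robot as it stands.
- The arm moves only by the shell command python3 -m crank 'ROWS' [FORCE]. ROWS is JSON, a list of rows, each an object with "dp": the shift along the tool's x, y, z scaled (see below), a list of three; "twist": the turn, a rotation vector about the tool's x, y, z scaled (see below), a list of three; "fingers": the opening, from 0 (shut) to 1 (fully open). A call has 1 to 5 rows; each row is the pose to reach, as a shift and turn from the pose measured when the call began, along the tool's axes at that moment, turning the shorter way round; what a row does not reach only later rows make up. The controller multiplies each number of a shift by 0.5 m and each number of a turn by 180 degrees. A row lasts 1/8 s, in which the tool goes at most 62.5 mm and 10.7 degrees, less where a joint would pass 70% of its speed; a pose out of reach is approached as far as the arm can. A call with a number of a shift or a turn outside -1 to 1 is refused whole. A call with a gripper value outside its range is refused whole. The fingers move at their own pace and stop on an object; FORCE is the grip in N (left out, the last holds). Time passes only in rows, so rows that repeat a pose let the fingers close. It gives the time, the measured TCP pose, the force and the opening at its end, in the units of the state.
- telemetry.read_state(): the state, without advancing time (a new reading comes with each control period).
- viewer.camera(name): name is "scene" or "side" or "wrist"; returns the picture (400x640x3 uint8, red, green, blue); there is no depth.
- viewer.camera_model(name): a dict with "camera_matrix" (3x3 intrinsics, pixels), "k1" (the pictures are not rectified: a ray, as slopes to the right and down, at radius r is drawn at 1 + k1 r^2 times it, then the intrinsics apply), "R" (3x3) and "t" (3): a world point X has camera coordinates R X + t. Camera axes: x right, y down, z forward; pixel columns grow to the right and rows downward; lengths in mm; the calibration is good to about 2 mm. A picture is of the moment at which its call begins: read the wrist's pose just before it. camera_model takes no time and is no camera call; for the wrist camera it gives the pose at the moment of the call.
- env.job_done(): hands the job in, once; it reports no verdict.
The state is a dict: "time": time; "joint_pos": joint angles; "joint_vel": joint speeds; "joint_efforts": joint torques, N m; "tool_pos": TCP position; "orientation": TCP orientation; "wrist_force": force on the tool from outside, world axes, zero at the start; "wrist_torque": the same for the moment, N m; "width": finger opening in mm.
Only numpy, scipy, OpenCV 4.12 (cv2) and the standard library are available. Lean on these libraries where they do the work, as an engineer would, in place of code of your own. Each camera call takes 0.05 s, during which the arm holds its last target. There are 200 camera calls.

## Working session

There is one attempt and no reset: what is moved stays moved. The work goes in short steps, Python scripts to look and compute and a shell command to move; the robot and the scene stay as the last step left them, time stands still between calls to the robot, and variables do not carry over. Pictures are saved under pics/ and viewed, about 8 in all and at most 12, crops included, and the job is handed in when it is done.

```bash
mkdir -p pics; ls
python3 - <<'E'
from cell import telemetry, viewer, env
import cv2, numpy as np
s=telemetry.read_state(); print(s)
for n in ["scene","side","wrist"]:
    m=viewer.camera_model(n); print(n,m)
    im=viewer.camera(n); cv2.imwrite(f"pics/{n}0.png",im[:,:,::-1])
E
```

```text
pics
{'time': 0.0, 'joint_pos': array([-2.40602904e-03,  3.53668639e-01,  1.63412940e+00, -7.85728121e-06,
        1.15520234e+00, -2.38081113e-03]), 'joint_vel': array([-8.32996963e-05,  4.39593607e-05, -9.44669083e-04, -4.33064098e-04,
       -1.35846754e-03, -9.71217157e-04]), 'joint_efforts': array([-2.43486713e-03, -5.93846583e+01, -3.34216332e+01,  6.94100303e-02,
        2.34022352e-02, -1.15005114e-04]), 'tool_pos': array([ 6.24501022e+02, -5.14967283e-03,  2.13852929e+02]), 'orientation': array([ 1.20854709,  1.21022293, -1.21025421]), 'wrist_force': array([ 0.81880263, -0.11341221, -0.41158069]), 'wrist_torque': array([-0.01168144,  0.01850907, -0.00527641]), 'width': 92.02959673133941}
scene {'camera_matrix': array([[366.50375982,   0.        , 316.73214085],
       [  0.        , 366.50375982, 199.28419603],
       [  0.        ,   0.        ,   1.        ]]), 'k1': -0.05933631360626984, 'R': array([[-0.23206029,  0.97269155, -0.00437827],
       [ 0.73739402,  0.17298509, -0.6529366 ],
       [-0.63434854, -0.15474917, -0.75739991]]), 't': array([ 133.07091343, -319.7116
[... 190 characters left out ...]
      ]]), 'k1': 0.007396158297292237, 'R': array([[-0.76391166, -0.64531898,  0.00154906],
       [-0.31592506,  0.37188851, -0.87286327],
       [ 0.56269915, -0.66727982, -0.48796241]]), 't': array([ 385.51397744,  246.29813987, 1123.49386266])}
wrist {'camera_matrix': array([[296.22921495,   0.        , 320.67625389],
       [  0.        , 296.22921495, 200.74865437],
       [  0.        ,   0.        ,   1.        ]]), 'k1': 0.01566347568096974, 'R': array([[ 9.99999873e-01, -1.69841165e-04, -4.75003053e-04],
       [-3.86374798e-05, -9.64639434e-01,  2.63573065e-01],
       [-5.02972233e-04, -2.63573013e-01, -9.64639318e-01]]), 't': array([-623.96275652,  -29.51944586,  389.93856842])}
```

View pics/scene0.png

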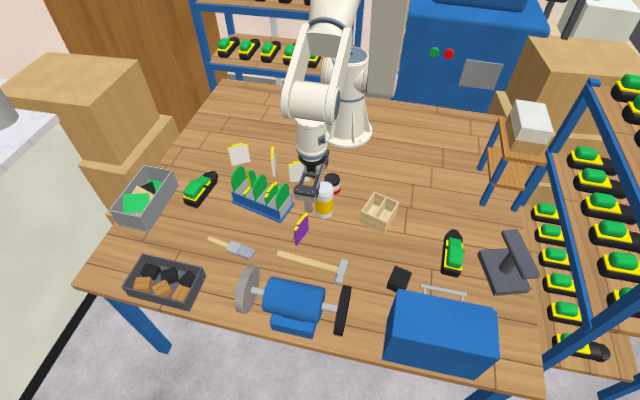

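View pics/side0.png

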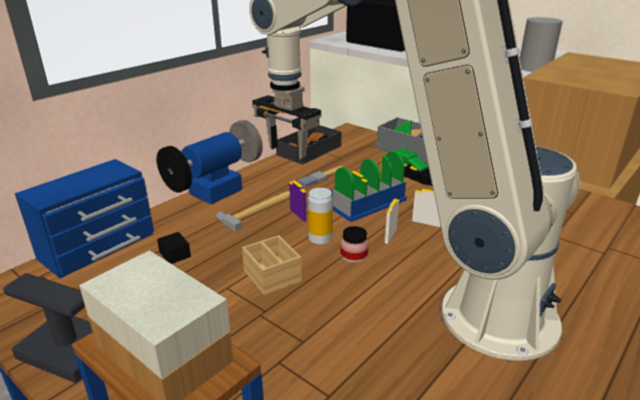

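Run:
```python
import cv2, numpy as np
a=cv2.imread("pics/scene0.png")[140:250,215:415]; b=cv2.imread("pics/side0.png")[140:300,230:430]
c=cv2.imread("pics/wrist0.png")
a=cv2.resize(a,(400,220),interpolation=cv2.INTER_CUBIC);b=cv2.resize(b,(400,320),interpolation=cv2.INTER_CUBIC)
top=np.hstack([np.vstack([a,np.zeros((100,400,3),np.uint8)]),b])
c=cv2.resize(c,(448,280)); o=np.zeros((600,800,3),np.uint8); o[:320]=top;o[320:,:448]=c
cv2.imwrite("pics/comp0.png",o)
```

```text
(no output)
```

View pics/comp0.png

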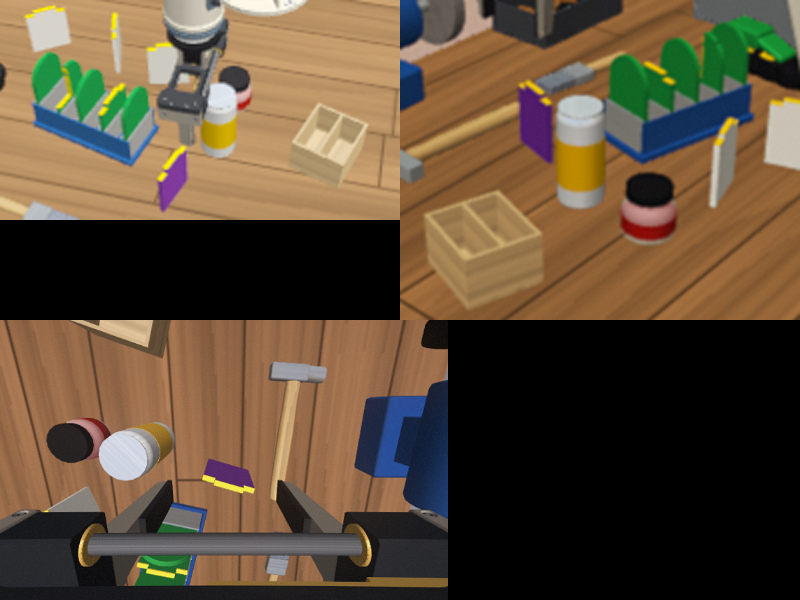

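```bash
cat > h.py <<'E'
import numpy as np, cv2
from scipy.spatial.transform import Rotation as Ro
from cell import telemetry, viewer, env
def ray(m,uv):
    K=m["camera_matrix"]; k=m["k1"]
    p=cv2.undistortPoints(np.float64(uv).reshape(-1,1,2),K,np.array([k,0,0,0,0.])).reshape(-1,2)
    d=np.c_[p,np.ones(len(p))]@m["R"]; return -m["R"].T@m["t"], d
def onz(m,uv,z):
    C,d=ray(m,uv); z=np.broadcast_to(z,len(d)); return C+d*((z-C[2])/d[:,2])[:,None]
def proj(m,X):
    c=np.atleast_2d(X)@m["R"].T+m["t"]; p=c[:,:2]/c[:,2:]; p=p*(1+m["k1"]*(p**2).sum(1,keepdims=True))
    return p@m["camera_matrix"][:2,:2].T+m["camera_matrix"][:2,2]
def tri(m1,u1,m2,u2):
    C1,d1=ray(m1,u1);C2,d2=ray(m2,u2)
    A=np.c_[d1[0],-d2[0]]; s=np.linalg.lstsq(A,C2-C1,rcond=None)[0]
    a=C1+s[0]*d1[0];b=C2+s[1]*d2[0]; return (a+b)/2,np.linalg.norm(a-b)
def go(pos,Rw,s=None):
    "dp, twist (scaled) to reach a TCP pose"
    s=s or telemetry.read_state(); R0=Ro.from_rotvec(s["orientation"])
    return np.round(R0.inv().apply(np.array(pos)-s["tool_pos"])/500,4), np.round((R0.inv()*Rw).as_rotvec()/np.pi,4)
def down(a):
    "tool down, jaws (tool y) along world angle a"
    x=np.array([0,0,-1.]); y=np.array([np.cos(a),np.sin(a),0]); return Ro.from_matrix(np.c_[x,y,np.cross(x,y)])
E
python3 - <<'E'
from h import *
sc=viewer.camera_model("scene")
print(Ro.from_rotvec(telemetry.read_state()["orientation"]).as_matrix().round(3))
print(onz(sc,[(233,202.5),(281.5,221),(293.5,204)],0).round())
print(onz(sc,[(360,222.5),(383.5,232.5),(396,212)],0).round())
print(onz(sc,[(375,191.5),(399,200),(384,222)],70).round())
E
```

```text
[[-0.001  1.    -0.   ]
 [-0.    -0.    -1.   ]
 [-1.    -0.001  0.   ]]
[[ 531. -345.    0.]
 [ 575. -134.    0.]
 [ 485. -113.    0.]]
[[515. 151.   0.]
 [540. 241.   0.]
 [434. 276.   0.]]
[[413. 185.  70.]
 [434. 276.  70.]
 [548. 234.  70.]]
```

Run:
```python
from h import *
print(go((580,-244,265),down(1.364)))
```

```text
(array([-0.1018, -0.0894,  0.488 ]), array([-4.342e-01, -2.000e-04,  3.000e-04]))
```

```bash
R='{"dp":[-0.1,-0.09,0.49],"twist":[-0.434,0,0],"fingers":0.4}'; python3 -m crank '[{"dp":[-0.1,-0.09,0.49],"twist":[-0.434,0,0],"fingers":0.4},{"dp":[-0.1,-0.09,0.49],"twist":[-0.434,0,0],"fingers":0.4},{"dp":[-0.1,-0.09,0.49],"twist":[-0.434,0,0],"fingers":0.4},{"dp":[-0.1,-0.09,0.49],"twist":[-0.434,0,0],"fingers":0.4},{"dp":[-0.1,-0.09,0.49],"twist":[-0.434,0,0],"fingers":0.4}]'
python3 - <<'E'
from h import *
print(go((580,-244,265),down(1.364)))
E
```

```text
time: 0.78
tool_pos: [578.9, -248.5, 264.7]
orientation: [0.516, 1.508, -0.517]
wrist_force: [-0.3, -0.2, 0.2]
width: 44.2
(array([-0.0006,  0.0084, -0.0039]), array([-1.441e-01,  1.000e-04,  3.000e-04]))
```

```bash
python3 -m crank '[{"dp":[0,0.008,-0.004],"twist":[-0.144,0,0],"fingers":0.4},{"dp":[0,0.008,-0.004],"twist":[-0.144,0,0],"fingers":0.4},{"dp":[0,0.008,-0.004],"twist":[-0.144,0,0],"fingers":0.4},{"dp":[0,0.008,-0.004],"twist":[-0.144,0,0],"fingers":0.4}]'
python3 - <<'E'
from h import *
import pickle
m=viewer.camera_model("wrist"); im=viewer.camera("wrist")[:,:,::-1]; cv2.imwrite("pics/w1.png",im)
pickle.dump(m,open("w1.pkl","wb"))
E
```

```text
time: 1.27
tool_pos: [579.6, -244.1, 264.4]
orientation: [0.163, 1.565, -0.164]
wrist_force: [0.7, 0.6, -0.0]
width: 36.8
```

View pics/w1.png

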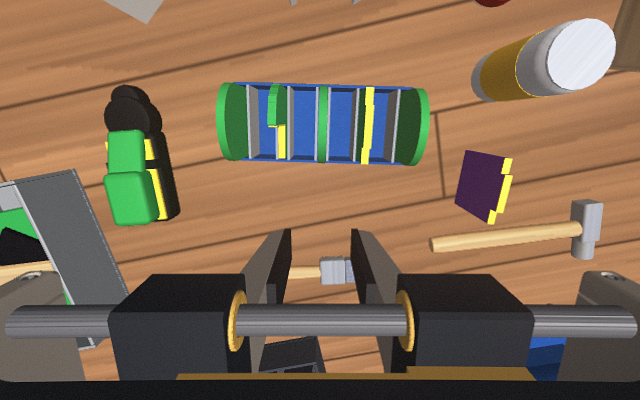

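Run:
```python
from h import *
import pickle
m=pickle.load(open("w1.pkl","rb")); im=cv2.imread("pics/w1.png"); h=cv2.cvtColor(im,cv2.COLOR_BGR2HSV)
roi=np.zeros(im.shape[:2],np.uint8); roi[70:180,205:440]=255
for n,lo,hi in [("yel",(22,120,120),(35,255,255)),("grn",(45,80,50),(80,255,255)),("blu",(100,100,50),(125,255,255))]:
    k=cv2.inRange(h,lo,hi)&roi
    N,L,S,C=cv2.connectedComponentsWithStats(k)
    for i in range(1,N):
        if S[i,4]<25: continue
        pts=np.argwhere(L==i)[:,::-1].astype(np.float32)
        print(n,S[i],C[i].round(1),[np.round(x,1) for x in cv2.minAreaRect(pts)])
k=cv2.inRange(h,(22,120,120),(35,255,255))&roi
for y in range(84,168,5): print(y,[ (int(r[0]),int(r[-1])) for r in np.split(np.where(k[y])[0],np.where(np.diff(np.where(k[y])[0])>3)[0]+1) if len(r)])
# full blue extent top/bottom per column
kb=cv2.inRange(h,(100,100,50),(125,255,255))&roi
for x in range(250,405,15):
    r=np.where(kb[:,x])[0]; print(x,r[[0,-1]] if len(r) else None, end=' ')
```

```text
yel [361  87  14  78 611] [367.5 124.8] [array([367.4, 125.3]), array([ 9.1, 77.3]), np.float64(4.0)]
yel [269 124  17  34 254] [281. 140.] [array([278. , 140.9]), array([33.1, 15.7]), np.float64(85.6)]
grn [ 216   83   33   78 2183] [232. 121.] [array([231.3, 121.4]), array([77.4, 31. ]), np.float64(88.0)]
grn [267  84  20  73 776] [277.3 106.5] [array([276.5, 120. ]), array([72., 19.]), np.float64(90.0)]
grn [318  86  10  77 648] [322.2 123.3] [array([322.1, 124. ]), array([ 8.7, 76.2]), np.float64(1.8)]
grn [356  88  10  75 403] [360.6 124.4] [array([360.8, 124.9]), array([ 6.3, 74.2]), np.float64(3.4)]
grn [ 395   88   35   78 2154] [412.2 126.3] [array([412.9, 126.5]), array([31. , 77.5]), np.float64(5.4)]
blu [ 233   82  180   83 5657] [321.7 123.8] [array([321.3, 123. ]), array([179.1,  78.1]), np.float64(1.7)]
84 []
89 [(366, 374)]
94 [(365, 372)]
99 [(365, 372)]
104 [(365, 372)]
109 [(366, 373)]
114 [(365, 372)]
119 [(365, 372)]
124 [(282, 284), (365, 372)]
129 [(278, 285), (364, 371)]
134 [(278, 284), (364, 371)]
139 [(278, 285), (364, 370)]
144 [(279, 285), (363, 370)]
149 [(279, 285), (362, 368)]
154 [(279, 285), (361, 368)]
159 [(361, 368)]
164 [(366, 367)]
250 [ 82 160] 265 [ 83 160] 280 [ 83 160] 295 [ 84 161] 310 [ 84 161] 325 [ 85 162] 340 [ 85 162] 355 [ 85 163] 370 [ 86 163] 385 [ 86 163] 400 [ 87 164]
```

Run:
```python
import cv2
im=cv2.imread("pics/w1.png")[70:180,205:440]
cv2.imwrite("pics/w1c.png",cv2.resize(im,None,fx=3.4,fy=3.4,interpolation=cv2.INTER_NEAREST))
```

```text
(no output)
```

View pics/w1c.png

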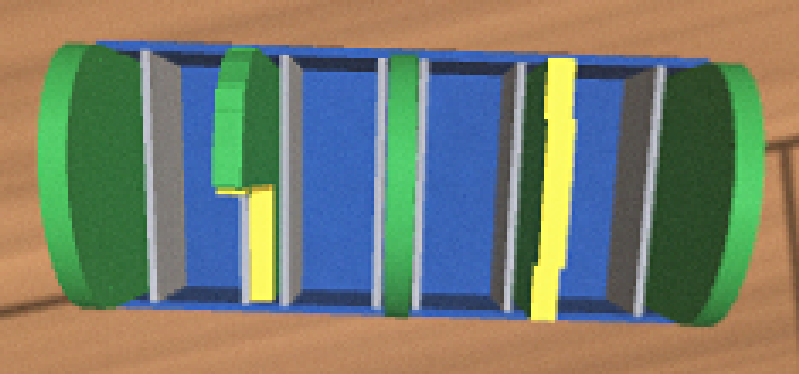

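Run:
```python
from h import *
import pickle
m=pickle.load(open("w1.pkl","rb"))
e=onz(m,[(250,81.5),(400,86.5),(250,160.5),(400,164.5)],[12,12,12,12]); print(e.round(1))
v=e[1]-e[0]; v2=e[3]-e[2]; A=[np.arctan2(*x[[1,0]]) for x in(v,v2)]; a=np.mean(A); print("rack y angle",A, "width",np.linalg.norm(e[0]-e[2]))
s=onz(m,[(368.5,125.5),(369.5,87.5),(365,162.5)],[116,100,100]);print("snap",s.round(1),np.linalg.norm(s[1]-s[2]))
d=s[1]-s[2]; print("snap x-dir angle",np.arctan2(-d[1],-d[0]))
b=onz(m,[(282,126),(282.5,158)],74); print("bit",b.round(1),np.linalg.norm(b[0]-b[1])); d=b[1]-b[0];print(np.arctan2(d[1],d[0]))
t=onz(m,[(271.5,124.5)],147);print("bit step top",t.round(1))
# sound mid top edge: green strip z147 cols ~318..327 mid row; 
q=onz(m,[(322.8,124),(222,122),(424,127)],147);print("mid sound tops",q.round(1))
yx=np.array([np.cos(a),np.sin(a)]); xx=np.array([yx[1],-yx[0]])
for n,p in [("snap",s),("bit",b),("bittop",t),("sound",q),("edge",e)]:
    print(n,np.c_[p[:,:2]@xx,p[:,:2]@yx].round(1))
```

```text
[[ 439.5 -310.7   12. ]
 [ 486.9 -116.8   12. ]
 [ 540.6 -339.    12. ]
 [ 590.3 -131.    12. ]]
rack y angle [np.float64(1.3313579721546271), np.float64(1.3361643051175585)] width 104.91507248297093
snap [[ 522.6 -181.4  116. ]
 [ 485.3 -171.7  100. ]
 [ 562.5 -189.5  100. ]] 79.23740672863872
snap x-dir angle -0.2274401578071362
bit [[ 504.2 -275.    74. ]
 [ 540.8 -283.4   74. ]] 37.565503616506625
-0.2271342529440316
bit step top [[ 501.4 -274.8  147. ]]
mid sound tops [[ 510.8 -227.7  147. ]
 [ 489.7 -319.5  147. ]
 [ 533.2 -135.4  147. ]]
snap [[550.6 -53.6]
 [512.  -52.9]
 [591.3 -52.2]]
bit [[ 554.7 -148.9]
 [ 592.2 -148.5]]
bittop [[ 551.9 -149.4]]
sound [[ 550.  -101.3]
 [ 551.1 -195.6]
 [ 550.1   -6.4]]
edge [[ 500.2 -198.8]
 [ 500.7    0.8]
 [ 605.1 -202.6]
 [ 604.6   11.3]]
```

```bash
python3 -m crank '[{"dp":[0,0.85,-0.24],"twist":[0,0,0],"fingers":0.33},{"dp":[0,0.85,-0.24],"twist":[0,0,0],"fingers":0.33},{"dp":[0,0.85,-0.24],"twist":[0,0,0],"fingers":0.33},{"dp":[0,0.85,-0.24],"twist":[0,0,0],"fingers":0.33},{"dp":[0,0.85,-0.24],"twist":[0,0,0],"fingers":0.33}]' >/dev/null
python3 - <<'E'
from h import *
print(go((552,193,264),down(1.337)))
E
```

```text
(array([ 0.0008,  0.2384, -0.0649]), array([0.0071, 0.0001, 0.0002]))
```

```bash
python3 -m crank '[{"dp":[0,0.238,-0.065],"twist":[0.007,0,0],"fingers":0.33},{"dp":[0,0.238,-0.065],"twist":[0.007,0,0],"fingers":0.33},{"dp":[0,0.238,-0.065],"twist":[0.007,0,0],"fingers":0.33},{"dp":[0,0.238,-0.065],"twist":[0.007,0,0],"fingers":0.33}]'
python3 - <<'E'
from h import *
import pickle
m=viewer.camera_model("wrist"); im=viewer.camera("wrist")[:,:,::-1]; cv2.imwrite("pics/w2.png",im)
pickle.dump(m,open("w2.pkl","wb"))
E
```

```text
time: 2.45
tool_pos: [551.7, 192.5, 264.2]
orientation: [0.182, 1.563, -0.184]
wrist_force: [-0.1, -0.0, 0.3]
width: 30.4
```

View pics/w2.png

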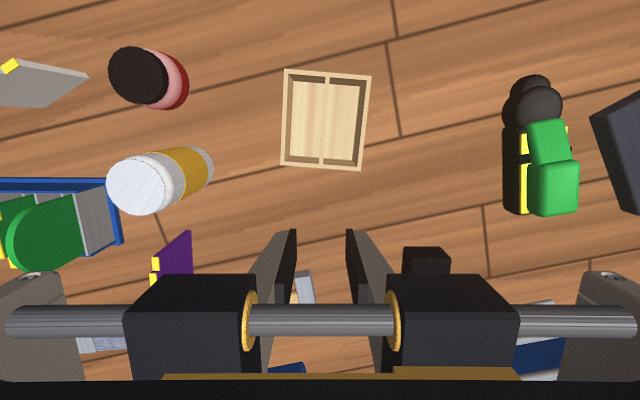

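Run:
```python
from h import *
import pickle
m=pickle.load(open("w2.pkl","rb")); im=cv2.imread("pics/w2.png")
p=onz(m,[(284.5,69),(372,75),(361,171),(280.5,165)],70); print(p.round(1))
n=np.linalg.norm; print("sizes y:",n(p[0]-p[1]),n(p[3]-p[2])," x:",n(p[0]-p[3]),n(p[1]-p[2]))
y=(p[1]-p[0]+p[2]-p[3])[:2]; x=(p[3]-p[0]+p[2]-p[1])[:2]; ay=np.arctan2(y[1],y[0]); ax=np.arctan2(x[1],x[0])+np.pi/2; print("y angle",ay,ax)
c=p[:,:2].mean(0); a=(ay+ax)/2; u=np.array([np.cos(a),np.sin(a)]); print("c",c,"comp0",c-23.75*u,"comp1",c+23.75*u)
d=onz(m,[(327,73),(321.5,164)],70); print("divider mid",d.round(1),d.mean(0)[:2])
ar=1.340; yx=np.array([np.cos(ar),np.sin(ar)]); xx=np.array([yx[1],-yx[0]])
for nme,P,z in [("snap",522.6*0+0,0)]:
    pass
A=1.3375; yx=np.array([np.cos(A),np.sin(A)]); xx=np.array([yx[1],-yx[0]])
S=551.1*xx-53.2*yx; B=(552-20)*xx-149*yx; print("snapgrip",S,"bitgrip",B)
print(go((S[0],S[1],200),down(1.340)))
```

```text
[[415.9 182.4  70. ]
 [445.1 277.5  70. ]
 [550.2 243.9  70. ]
 [520.  148.8  70. ]]
sizes y: 99.53886086006212 99.73917216040226  x: 109.31898705906617 110.39952170306721
y angle 1.268181696392976 1.259912591807516
c [482.79829593 213.15632324] comp0 [475.6267182  190.51496787] comp1 [489.96987366 235.7976786 ]
divider mid [[431.1 228.3  70. ]
 [530.4 198.3  70. ]] [480.77786637 213.26714319]
snapgrip [ 523.8714059  -179.16528704] bitgrip [ 483.14123238 -267.95437965]
(array([ 0.1295, -0.7346,  0.1179]), array([-0.0012,  0.    ,  0.0004]))
```

```bash
python3 -m crank '[{"dp":[0.05,-0.74,0.118],"twist":[-0.001,0,0],"fingers":0.33},{"dp":[0.05,-0.74,0.118],"twist":[-0.001,0,0],"fingers":0.33},{"dp":[0.1,-0.74,0.118],"twist":[-0.001,0,0],"fingers":0.33},{"dp":[0.1,-0.74,0.118],"twist":[-0.001,0,0],"fingers":0.33},{"dp":[0.1,-0.74,0.118],"twist":[-0.001,0,0],"fingers":0.33}]' 25 ;python3 - <<'E'
from h import *
print(go((523.2,-181.2,190),down(1.339)))
E
```

```text
time: 3.12
tool_pos: [527.3, -119.7, 225.7]
orientation: [0.183, 1.562, -0.185]
wrist_force: [-0.1, 0.1, -0.3]
width: 30.3
(array([ 0.0716, -0.1214,  0.0205]), array([-0.0008,  0.0002,  0.0005]))
```

```bash
python3 -m crank '[{"dp":[0.02,-0.121,0.02],"twist":[0,0,0],"fingers":0.33},{"dp":[0.07,-0.121,0.02],"twist":[0,0,0],"fingers":0.33},{"dp":[0.07,-0.121,0.02],"twist":[0,0,0],"fingers":0.33},{"dp":[0.07,-0.121,0.02],"twist":[0,0,0],"fingers":0.33},{"dp":[0.07,-0.121,0.02],"twist":[0,0,0],"fingers":0.33}]' ;python3 - <<'E'
from h import *
print(go((523.2,-181.2,84),down(1.339)))
E
```

```text
time: 3.75
tool_pos: [523.6, -180.7, 191.9]
orientation: [0.182, 1.561, -0.185]
wrist_force: [0.7, -0.2, 0.3]
width: 30.2
(array([ 0.2157, -0.0009, -0.001 ]), array([-0.0006,  0.0007,  0.0005]))
```

```bash
python3 -m crank '[{"dp":[0.06,0,0],"twist":[0,0,0],"fingers":0.33},{"dp":[0.12,0,0],"twist":[0,0,0],"fingers":0.33},{"dp":[0.18,0,0],"twist":[0,0,0],"fingers":0.33},{"dp":[0.215,0,0],"twist":[0,0,0],"fingers":0.33},{"dp":[0.215,0,0],"twist":[0,0,0],"fingers":0.33}]'
python3 -m crank '[{"dp":[0.003,0,0],"twist":[0,0,0],"fingers":0},{"dp":[0.003,0,0],"twist":[0,0,0],"fingers":0},{"dp":[0.003,0,0],"twist":[0,0,0],"fingers":0},{"dp":[0.003,0,0],"twist":[0,0,0],"fingers":0},{"dp":[0.003,0,0],"twist":[0,0,0],"fingers":0}]' 30
```

```text
time: 4.38
tool_pos: [523.5, -180.4, 83.9]
orientation: [0.182, 1.562, -0.184]
wrist_force: [0.5, 0.1, 0.7]
width: 30.6
time: 5.0
tool_pos: [524.0, -180.6, 83.1]
orientation: [0.181, 1.561, -0.184]
wrist_force: [-0.8, -0.4, 6.1]
width: 7.7
```

```bash
python3 -m crank '[{"dp":[-0.03,0,0],"twist":[0,0,0],"fingers":0},{"dp":[-0.07,0,0],"twist":[0,0,0],"fingers":0},{"dp":[-0.12,0,0],"twist":[0,0,0],"fingers":0},{"dp":[-0.2,0,0],"twist":[0,0,0],"fingers":0},{"dp":[-0.28,0,0],"twist":[0,0,0],"fingers":0}]'
python3 -m crank '[{"dp":[-0.07,0,0],"twist":[0,0,0],"fingers":0},{"dp":[-0.07,0,0],"twist":[0,0,0],"fingers":0}]';python3 - <<'E'
from h import *
print(go((490,235.8,250),down(1.264)))
print(go((475.6,190.5,250),down(1.264)))
E
```

```text
time: 5.62
tool_pos: [523.5, -180.2, 225.1]
orientation: [0.181, 1.561, -0.184]
wrist_force: [0.9, 0.2, -0.0]
width: 7.8
time: 5.88
tool_pos: [524.9, -180.7, 263.9]
orientation: [0.18, 1.555, -0.185]
wrist_force: [0.5, -0.0, -1.7]
width: 7.8
(array([ 0.0238,  0.7944, -0.2606]), array([0.0234, 0.0026, 0.0006]))
(array([ 0.024 ,  0.6995, -0.2677]), array([0.0234, 0.0026, 0.0006]))
```

```bash
python3 -m crank '[{"dp":[0.02,0.79,-0.26],"twist":[0.023,0,0],"fingers":0},{"dp":[0.02,0.79,-0.26],"twist":[0.023,0,0],"fingers":0},{"dp":[0.02,0.79,-0.26],"twist":[0.023,0,0],"fingers":0},{"dp":[0.02,0.79,-0.26],"twist":[0.023,0,0],"fingers":0},{"dp":[0.02,0.79,-0.26],"twist":[0.023,0,0],"fingers":0}]'
python3 - <<'E'
from h import *
Rt=down(1.264)*Ro.from_rotvec([0,0,-np.radians(5)])
print(go((494,250,170),Rt))
E
```

```text
time: 6.5
tool_pos: [496.9, 133.0, 253.1]
orientation: [0.237, 1.551, -0.242]
wrist_force: [0.5, -0.2, -0.9]
width: 7.9
(array([ 0.1651,  0.2218, -0.0771]), array([ 0.0003,  0.0023, -0.027 ]))
```

```bash
python3 -m crank '[{"dp":[0.03,0.222,-0.077],"twist":[0,0.002,-0.027],"fingers":0},{"dp":[0.08,0.222,-0.077],"twist":[0,0.002,-0.027],"fingers":0},{"dp":[0.165,0.222,-0.077],"twist":[0,0.002,-0.027],"fingers":0},{"dp":[0.165,0.222,-0.077],"twist":[0,0.002,-0.027],"fingers":0},{"dp":[0.165,0.222,-0.077],"twist":[0,0.002,-0.027],"fingers":0}]'
python3 - <<'E'
from h import *
Rt=down(1.264)*Ro.from_rotvec([0,0,-np.radians(5)])
s=telemetry.read_state(); print(go((494,250,170),Rt)); print(go((494,250,84),Rt))
a=viewer.camera("side")[130:330,190:400,::-1]; b=viewer.camera("wrist")[:,:,::-1]
cv2.imwrite("pics/c3.png",np.hstack([cv2.resize(a,(315,300),interpolation=cv2.INTER_CUBIC),cv2.resize(b,(480,300))]))
E
```

```text
time: 7.12
tool_pos: [494.4, 249.6, 170.9]
orientation: [0.172, 1.569, -0.309]
wrist_force: [0.2, -0.4, -1.2]
width: 7.8
(array([ 0.0017,  0.0008, -0.001 ]), array([0.0001, 0.0004, 0.    ]))
(array([ 0.173 ,  0.0158, -0.0011]), array([0.0001, 0.0004, 0.    ]))
```

View pics/c3.png

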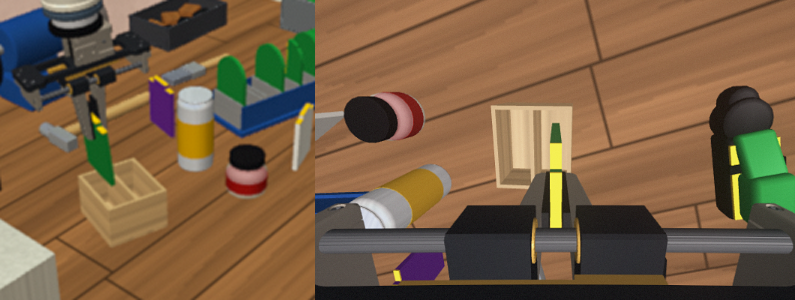

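```bash
python3 -m crank '[{"dp":[0.05,0.005,-0.001],"twist":[0,0,0],"fingers":0},{"dp":[0.1,0.009,-0.001],"twist":[0,0,0],"fingers":0},{"dp":[0.14,0.013,-0.001],"twist":[0,0,0],"fingers":0},{"dp":[0.172,0.016,-0.001],"twist":[0,0,0],"fingers":0},{"dp":[0.172,0.016,-0.001],"twist":[0,0,0],"fingers":0}]'
python3 -m crank '[{"dp":[0.006,0.0005,0],"twist":[0,0,0],"fingers":0},{"dp":[0.01,0.001,0],"twist":[0,0,0],"fingers":0}]'
python3 - <<'E'
from h import *
print(telemetry.read_state()["wrist_force"],telemetry.read_state()["tool_pos"])
E
```

```text
time: 7.85
tool_pos: [495.1, 249.9, 85.3]
orientation: [0.174, 1.567, -0.309]
wrist_force: [-0.6, 0.3, -0.3]
width: 7.7
time: 8.1
tool_pos: [495.6, 250.2, 80.9]
orientation: [0.175, 1.566, -0.309]
wrist_force: [0.2, -0.1, -0.5]
width: 7.6
[ 0.22007762 -0.06795105 -0.4573278 ] [495.61046831 250.16926619  80.92554399]
```

```bash
python3 -m crank '[{"dp":[0.004,0.0003,0],"twist":[0,0,0],"fingers":0},{"dp":[0.006,0.0005,0],"twist":[0,0,0],"fingers":0},{"dp":[0.006,0.0005,0],"twist":[0,0,0],"fingers":0}]'
python3 -m crank '[{"dp":[0.003,0.0003,0],"twist":[0,0,0],"fingers":0},{"dp":[0.004,0.0004,0],"twist":[0,0,0],"fingers":0}]'
```

```text
time: 8.48
tool_pos: [495.6, 250.2, 77.9]
orientation: [0.175, 1.566, -0.309]
wrist_force: [-0.1, 1.0, -0.9]
width: 7.9
time: 8.72
tool_pos: [495.7, 250.3, 76.1]
orientation: [0.175, 1.566, -0.308]
wrist_force: [-1.5, 0.2, 6.0]
width: 7.9
```

```bash
python3 -m crank '[{"dp":[0.001,0,0],"twist":[0,0,0],"fingers":0.1},{"dp":[0,0,0],"twist":[0,0,0],"fingers":0.2},{"dp":[0,0,0],"twist":[0,0,0],"fingers":0.25},{"dp":[-0.01,0,0],"twist":[0,0,0],"fingers":0.25},{"dp":[-0.03,0,0],"twist":[0,0,0],"fingers":0.25}]'
python3 -m crank '[{"dp":[-0.05,0,0],"twist":[0,0,0.014],"fingers":0.3},{"dp":[-0.12,0,0],"twist":[0,0,0.028],"fingers":0.33},{"dp":[-0.24,0,0],"twist":[0,0,0.028],"fingers":0.33},{"dp":[-0.3,0,0],"twist":[0,0,0.028],"fingers":0.33},{"dp":[-0.3,0,0],"twist":[0,0,0.028],"fingers":0.33}]'
python3 - <<'E'
from h import *
a=viewer.camera("side")[130:330,190:400,::-1]; b=viewer.camera("wrist")[:,:,::-1]
cv2.imwrite("pics/c4.png",np.hstack([cv2.resize(a,(315,300),interpolation=cv2.INTER_CUBIC),cv2.resize(b,(480,300))]))
print(go((481.1,-269.6,230),down(1.339)))
E
```

```text
time: 9.35
tool_pos: [495.9, 251.4, 91.4]
orientation: [0.175, 1.567, -0.309]
wrist_force: [0.0, 0.2, -0.8]
width: 22.9
time: 9.98
tool_pos: [500.8, 264.7, 244.2]
orientation: [0.245, 1.549, -0.237]
wrist_force: [0.4, 0.8, -0.7]
width: 30.4
(array([ 0.0196, -1.0273,  0.2887]), array([-0.0241,  0.0009, -0.0007]))
```

View pics/c4.png

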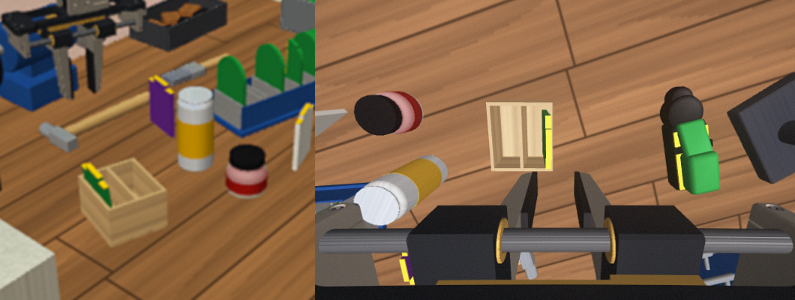

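Snapped stands in comp1, leaning on the outer wall. Now to the bitten one.

```bash
python3 -m crank '[{"dp":[0,-1,0.29],"twist":[-0.024,0,0],"fingers":0.33},{"dp":[0,-1,0.29],"twist":[-0.024,0,0],"fingers":0.33},{"dp":[0,-1,0.29],"twist":[-0.024,0,0],"fingers":0.33},{"dp":[0,-1,0.29],"twist":[-0.024,0,0],"fingers":0.33},{"dp":[0,-1,0.29],"twist":[-0.024,0,0],"fingers":0.33}]' >/dev/null
python3 - <<'E'
from h import *
print(go((481.1,-269.6,225),down(1.339)))
E
```

```text
(array([ 0.0265, -0.4306,  0.0838]), array([-0.0001,  0.0002, -0.0006]))
```

```bash
python3 -m crank '[{"dp":[0.02,-0.43,0.084],"twist":[0,0,0],"fingers":0.33},{"dp":[0.02,-0.43,0.084],"twist":[0,0,0],"fingers":0.33},{"dp":[0.026,-0.43,0.084],"twist":[0,0,0],"fingers":0.33},{"dp":[0.026,-0.43,0.084],"twist":[0,0,0],"fingers":0.33},{"dp":[0.026,-0.43,0.084],"twist":[0,0,0],"fingers":0.33}]'
python3 - <<'E'
from h import *
print(go((481.1,-269.6,98),down(1.339)))
E
```

```text
time: 11.32
tool_pos: [479.8, -270.8, 223.1]
orientation: [0.187, 1.565, -0.182]
wrist_force: [0.6, -0.1, 0.6]
width: 30.4
(array([0.2502, 0.0023, 0.0026]), array([-0.0011, -0.0009, -0.0008]))
```

```bash
python3 -m crank '[{"dp":[0.06,0.002,0.003],"twist":[-0.001,0,0],"fingers":0.33},{"dp":[0.12,0.002,0.003],"twist":[-0.001,0,0],"fingers":0.33},{"dp":[0.19,0.002,0.003],"twist":[-0.001,0,0],"fingers":0.33},{"dp":[0.25,0.002,0.003],"twist":[-0.001,0,0],"fingers":0.33},{"dp":[0.25,0.002,0.003],"twist":[-0.001,0,0],"fingers":0.33}]'
python3 -m crank '[{"dp":[0.002,0,0],"twist":[0,0,0],"fingers":0},{"dp":[0.002,0,0],"twist":[0,0,0],"fingers":0},{"dp":[0.002,0,0],"twist":[0,0,0],"fingers":0},{"dp":[0.002,0,0],"twist":[0,0,0],"fingers":0},{"dp":[0.002,0,0],"twist":[0,0,0],"fingers":0}]' 40
python3 -m crank '[{"dp":[-0.03,0,0],"twist":[0,0,0],"fingers":0},{"dp":[-0.07,0,0],"twist":[0,0,0],"fingers":0},{"dp":[-0.12,0,0],"twist":[0,0,0],"fingers":0},{"dp":[-0.2,0,0],"twist":[0,0,0],"fingers":0},{"dp":[-0.28,0,0],"twist":[0,0,0],"fingers":0}]'
python3 -m crank '[{"dp":[-0.07,0,0],"twist":[0,0,0],"fingers":0},{"dp":[-0.07,0,0],"twist":[0,0,0],"fingers":0}]'
```

```text
time: 11.95
tool_pos: [479.1, -267.4, 95.5]
orientation: [0.186, 1.571, -0.177]
wrist_force: [0.4, 0.3, 0.2]
width: 29.9
time: 12.58
tool_pos: [479.6, -268.2, 95.4]
orientation: [0.185, 1.57, -0.178]
wrist_force: [-2.2, -3.9, 6.1]
width: 7.6
time: 13.2
tool_pos: [480.3, -268.1, 237.3]
orientation: [0.186, 1.57, -0.177]
wrist_force: [0.4, -0.3, -0.8]
width: 8.0
time: 13.45
tool_pos: [482.0, -268.5, 276.0]
orientation: [0.185, 1.565, -0.178]
wrist_force: [0.7, -0.1, -1.1]
width: 7.7
```

Run:
```python
from h import *
Rt=down(1.264)*Ro.from_rotvec([0,0,np.radians(5)])
print(go((449.2,181.6,265),Rt))
```

```text
(array([ 0.0262,  0.8611, -0.2699]), array([ 0.0241, -0.0017,  0.0264]))
```

```bash
python3 -m crank '[{"dp":[0.02,0.86,-0.27],"twist":[0.024,-0.002,0.026],"fingers":0},{"dp":[0.02,0.86,-0.27],"twist":[0.024,-0.002,0.026],"fingers":0},{"dp":[0.02,0.86,-0.27],"twist":[0.024,-0.002,0.026],"fingers":0},{"dp":[0.02,0.86,-0.27],"twist":[0.024,-0.002,0.026],"fingers":0},{"dp":[0.02,0.86,-0.27],"twist":[0.024,-0.002,0.026],"fingers":0}]'
python3 - <<'E'
from h import *
Rt=down(1.264)*Ro.from_rotvec([0,0,np.radians(5)])
print(go((449.2,181.6,180),Rt))
E
```

```text
time: 14.08
tool_pos: [457.3, 45.6, 268.6]
orientation: [0.308, 1.544, -0.173]
wrist_force: [-0.1, 0.4, -1.3]
width: 7.7
(array([ 0.1985,  0.2382, -0.0976]), array([-0.0001, -0.0002,  0.0003]))
```

```bash
python3 -m crank '[{"dp":[0.03,0.238,-0.098],"twist":[0,0,0],"fingers":0},{"dp":[0.06,0.238,-0.098],"twist":[0,0,0],"fingers":0},{"dp":[0.12,0.238,-0.098],"twist":[0,0,0],"fingers":0},{"dp":[0.198,0.238,-0.098],"twist":[0,0,0],"fingers":0},{"dp":[0.198,0.238,-0.098],"twist":[0,0,0],"fingers":0}]'
python3 - <<'E'
from h import *
Rt=down(1.264)*Ro.from_rotvec([0,0,np.radians(5)])
a=viewer.camera("side")[130:330,190:400,::-1]; b=viewer.camera("wrist")[:,:,::-1]
cv2.imwrite("pics/c5.png",np.hstack([cv2.resize(a,(315,300),interpolation=cv2.INTER_CUBIC),cv2.resize(b,(480,300))]))
print(go((449.2,181.6,180),Rt));print(go((449.2,181.6,94),Rt))
E
```

```text
time: 14.7
tool_pos: [446.0, 181.2, 177.3]
orientation: [0.305, 1.55, -0.175]
wrist_force: [-1.0, -0.1, -0.2]
width: 7.8
(array([0.001 , 0.0005, 0.0009]), array([-0.0002, -0.0005,  0.0005]))
(array([ 0.1723, -0.0142,  0.0012]), array([-0.0002, -0.0005,  0.0005]))
```

View pics/c5.png

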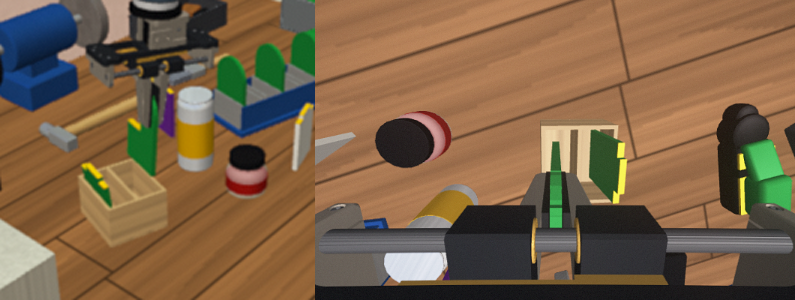

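```bash
python3 -m crank '[{"dp":[0.05,-0.004,0.001],"twist":[0,0,0],"fingers":0},{"dp":[0.1,-0.008,0.001],"twist":[0,0,0],"fingers":0},{"dp":[0.14,-0.012,0.001],"twist":[0,0,0],"fingers":0},{"dp":[0.172,-0.014,0.001],"twist":[0,0,0],"fingers":0},{"dp":[0.172,-0.014,0.001],"twist":[0,0,0],"fingers":0}]'
python3 -m crank '[{"dp":[0.004,-0.0003,0],"twist":[0,0,0],"fingers":0},{"dp":[0.006,-0.0005,0],"twist":[0,0,0],"fingers":0},{"dp":[0.006,-0.0005,0],"twist":[0,0,0],"fingers":0}]'
```

```text
time: 15.42
tool_pos: [449.5, 181.5, 94.8]
orientation: [0.308, 1.545, -0.174]
wrist_force: [0.4, 0.1, -1.7]
width: 7.7
time: 15.8
tool_pos: [449.8, 181.5, 92.3]
orientation: [0.309, 1.544, -0.174]
wrist_force: [-0.5, 0.3, -0.9]
width: 7.8
```

```bash
python3 -m crank '[{"dp":[0.003,-0.0003,0],"twist":[0,0,0],"fingers":0},{"dp":[0.005,-0.0004,0],"twist":[0,0,0],"fingers":0},{"dp":[0.005,-0.0004,0],"twist":[0,0,0],"fingers":0}]'
python3 -m crank '[{"dp":[0.003,-0.0003,0],"twist":[0,0,0],"fingers":0},{"dp":[0.003,-0.0003,0],"twist":[0,0,0],"fingers":0}]'
```

```text
time: 16.18
tool_pos: [449.7, 181.6, 89.7]
orientation: [0.309, 1.544, -0.174]
wrist_force: [0.6, 0.2, -0.7]
width: 8.0
time: 16.42
tool_pos: [449.9, 181.6, 88.4]
orientation: [0.309, 1.544, -0.174]
wrist_force: [-0.9, -0.3, 3.3]
width: 7.8
```

```bash
python3 -m crank '[{"dp":[0.002,0,0],"twist":[0,0,0],"fingers":0},{"dp":[0.001,0,0],"twist":[0,0,0],"fingers":0.1},{"dp":[0,0,0],"twist":[0,0,0],"fingers":0.25},{"dp":[0,0,0],"twist":[0,0,0],"fingers":0.25},{"dp":[-0.02,0,0],"twist":[0,0,0],"fingers":0.25}]'
python3 -m crank '[{"dp":[-0.07,0,0],"twist":[0,0,0],"fingers":0.3},{"dp":[-0.17,0,0],"twist":[0,0,-0.014],"fingers":0.33},{"dp":[-0.29,0,0],"twist":[0,0,-0.028],"fingers":0.33},{"dp":[-0.35,0,0],"twist":[0,0,-0.028],"fingers":0.33},{"dp":[-0.35,0,0],"twist":[0,0,-0.028],"fingers":0.33}]'
python3 - <<'E'
from h import *
S=viewer.camera("scene")[140:260,215:415,::-1]
a=viewer.camera("side")[130:330,190:400,::-1]; b=viewer.camera("wrist")[:,:,::-1]
o=np.zeros((600,800,3),np.uint8); o[:300,:315]=cv2.resize(a,(315,300),interpolation=cv2.INTER_CUBIC);o[:300,315:795]=cv2.resize(b,(480,300)); o[300:,:500]=cv2.resize(S,(500,300),interpolation=cv2.INTER_CUBIC)
cv2.imwrite("pics/c6.png",o)
E
```

```text
time: 17.05
tool_pos: [449.0, 180.6, 98.0]
orientation: [0.308, 1.546, -0.174]
wrist_force: [0.3, -0.4, 0.4]
width: 22.9
time: 17.68
tool_pos: [446.2, 166.6, 275.3]
orientation: [0.242, 1.555, -0.241]
wrist_force: [0.2, -0.4, 0.1]
width: 30.5
```

View pics/c6.png

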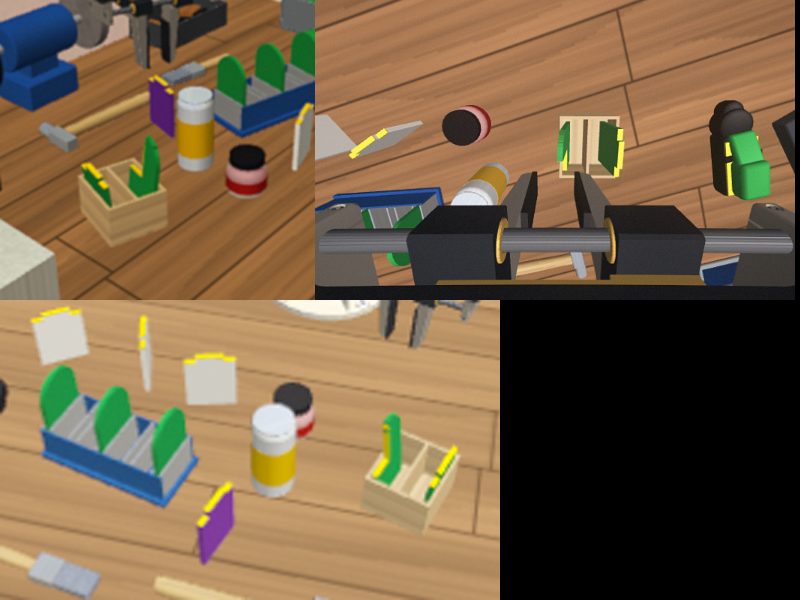

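Run:
```python
from h import *
a=viewer.camera("side").astype(int)
import time
for _ in range(10): b=viewer.camera("side").astype(int)
print(np.abs(a-b)[200:270,240:310].mean(), telemetry.read_state()["time"])
env.job_done()
```

```text
0.8690476190476191 18.375
the job is handed in; nothing more can be done
```

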